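Stack settlement tiles on the sloping drying rack

ROBOT

A 7-joint arm with a two-finger parallel gripper is mounted at the origin on the work surface. World frame = base frame: x ahead of the robot, y to its left, z up, the work surface at z = 0. Lengths are in m, angles in rad, forces in N, time in s.
With the tool pointing down it reaches from about 0.425 to 1.025 m from the base axis. Payload 9.4 kg.
Tool frame: the origin (TCP) lies between the finger pads; the fingertips stand 14 mm ahead of it and the grasp point (between the pads) lies 5 mm behind it (ctrl.tips_ahead is the x of the fingertips in the tool frame, in m); x points along the fingers, y is the direction in which the jaws open and shut, and the axes are right-handed (so a half turn about x gives the same grasp; the last joint's range is limited). The gripper opens to 93 mm and grips with 3 to 60 N. Pads are 15 mm wide; open, the fingers measure 128 mm over their backs; the gripper's body (75 mm by 188 mm) begins 65 mm behind the grasp point.
Start: joints at [1.145, 0.599, -0.003, 1.599, 0.002, 0.943, -0.08], TCP at [0.248, -0.681, 0.233] pointing down, gripper open.
Joint ranges: [-2.57, 2.57], [-0.35, 1.97], [-1.29, 1.29], [0.11, 2.56], [-1.05, 4.19], [0.11, 1.86], [-2.63, 2.63]. Speed limits (rad/s): [2.22, 2.22, 3.01, 3.01, 3.14, 3.14, 3.14].

INTERFACE

Orientations are given as a rotation vector (axis times angle).
In Python, from bench import ctrl, eyes, job gives the robot as it stands.
- The arm moves only by the tool jog_arm, never from a script. Its argument "moves" is a list of rows, each a list of 7 numbers: the shift along the tool's x, y, z in mm, then the turn, a rotation vector about the tool's x, y, z in degrees, then the opening in per cent of the stroke, from 0 (shut) to 100 (fully open). A call has 1 to 5 rows; each row is the pose to reach, as a shift and turn from the pose commanded when the call began, along the tool's axes at that moment; what a row does not reach only later rows make up. A row lasts 1/12 s, in which the tool goes at most 41.7 mm and 7.16 degrees, less where a joint would pass 70% of its speed; a pose out of reach is approached as far as the arm can. A call with a gripper value outside its range is refused whole. The fingers move at their own pace and stop on an object; the grip force is fixed at half the most. Time passes only in rows, so rows that repeat a pose let the fingers close. It gives the time, the measured TCP pose, the force and the opening at its end, in the units of the state.
- ctrl.get_state(): the state, without advancing time (a new reading comes with each control period).
- eyes.snapshot(name): name is "scene" or "top" or "wrist"; returns the picture (400x640x3 uint8, red, green, blue); there is no depth.
- eyes.get_calibration(name): a dict with "fx", "fy", "cx", "cy" (pixels), "eye" and "orientation" of the camera in the world. Camera axes: x right, y down, z forward; pixel columns grow to the right and rows downward; lengths in m; the calibration is good to about 2 mm. A picture is of the moment at which its call begins: read the wrist's pose just before it. get_calibration takes no time and is no camera call; for the wrist camera it gives the pose at the moment of the call.
- job.job_done(): hands the job in, once; it reports no verdict.
The state is a dict: "time": time; "q": joint angles; "joint_velocities": joint speeds; "effort": joint torques, N m; "position": TCP position; "tool_rot": TCP orientation; "wrist_force": force on the tool from outside, world axes, zero at the start; "ft_torque": the same for the moment, N m; "width": finger opening in m.
Only numpy, scipy, OpenCV 4.12 (cv2) and the standard library are available. Lean on these libraries where they do the work, as an engineer would, in place of code of your own. Each camera call takes 0.05 s, during which the arm holds its last target.

TASK

Stack the two terracotta settlement tiles flat on the sloping drying rack, one on top of the other, each with a short end resting against the blue backstop, squared up and centred across the width of the shelf. Leave the white tile where it lies.

Things in the scene. Friction and masses are not known exactly. Their poses are not given: they have to be found in the camera images.
- tile_a: Red-brown terracotta flat tile, 90 mm (its x) by 50 mm (its y), 12 mm thick (its z), about 0.11 kg. It starts lying flat on the bench, free on all sides. Origin: centre of its underside. Alike tile_b; either may go underneath.
- tile_b: Red-brown terracotta flat tile, 90 mm (its x) by 50 mm (its y), 12 mm thick (its z), about 0.11 kg. It starts lying flat on the bench, free on all sides. Origin: centre of its underside. Alike tile_a.
- tile_white: Glazed white flat tile, 90 mm (its x) by 50 mm (its y), 12 mm thick (its z), about 0.11 kg. It starts lying flat on the bench, free on all sides. Origin: centre of its underside. Not part of the job: it must stay where it is. Glass dishes up to 65 mm high stand farther out and to the sides.
- shelf: Fixed sloping shelf: bare grey plate 150 mm along the slope, 130 wide, tilted 15 degrees, sides open; blue backstop 34 mm high, 6 thick, square to the plate, across its lower end, away from the robot. Origin: on the plate at the foot of the backstop, mid-width, 30 mm above the bench. x: down the slope into the backstop (plate spans x -150 to 0 mm); y: across; z: out of the plate. Tiles do not slide by themselves.
There are look-alikes about, which are no part of the job. What is shaped like the part that bears shelf but green, purple or red is not meant.

How it is judged:
On the way:
1. one terracotta tile lies on the shelf against the backstop, let go (((x of tile_a in the frame of shelf between -0.055 and -0.038 m and y of tile_a in the frame of shelf between -0.018 and 0.018 m and z of tile_a in the frame of shelf between -0.005 and 0.005 m and angle between the x axis of tile_a and the x axis of shelf, either way round below 0.18 rad and angle between the z axis of tile_a and the z axis of shelf, either way round below 0.12 rad and linear speed of tile_a below 0.02 m/s and contact force between tile_a and the fingers below 0.05 N) or (x of tile_b in the frame of shelf between -0.055 and -0.038 m and y of tile_b in the frame of shelf between -0.018 and 0.018 m and z of tile_b in the frame of shelf between -0.005 and 0.005 m and angle between the x axis of tile_b and the x axis of shelf, either way round below 0.18 rad and angle between the z axis of tile_b and the z axis of shelf, either way round below 0.12 rad and linear speed of tile_b below 0.02 m/s and contact force between tile_b and the fingers below 0.05 N))), for 0.2 s.
At the end, for the whole second after the job is handed in: One terracotta tile lies flat on the shelf and the other flat on top of it, in either order, long sides along the slope within 10 degrees; each tile's lower end is within 10 mm of the backstop and its centre within 18 mm of the middle of the shelf's width; both released and at rest (((x of tile_a in the frame of shelf between -0.055 and -0.038 m and y of tile_a in the frame of shelf between -0.018 and 0.018 m and z of tile_a in the frame of shelf between -0.005 and 0.005 m and angle between the x axis of each of tile_a, tile_b and the x axis of shelf, either way round below 0.18 rad and angle between the z axis of each of tile_a, tile_b and the z axis of shelf, either way round below 0.12 rad and linear speed of each of tile_a, tile_b below 0.02 m/s and contact force between each of tile_a, tile_b and the fingers below 0.05 N and x of tile_b in the frame of shelf between -0.055 and -0.038 m and y of tile_b in the frame of shelf between -0.018 and 0.018 m and z of tile_b in the frame of shelf between 0.007 and 0.017 m) or (x of tile_b in the frame of shelf between -0.055 and -0.038 m and y of tile_b in the frame of shelf between -0.018 and 0.018 m and z of tile_b in the frame of shelf between -0.005 and 0.005 m and angle between the x axis of each of tile_b, tile_a and the x axis of shelf, either way round below 0.18 rad and angle between the z axis of each of tile_b, tile_a and the z axis of shelf, either way round below 0.12 rad and linear speed of each of tile_b, tile_a below 0.02 m/s and contact force between each of tile_b, tile_a and the fingers below 0.05 N and x of tile_a in the frame of shelf between -0.055 and -0.038 m and y of tile_a in the frame of shelf between -0.018 and 0.018 m and z of tile_a in the frame of shelf between 0.007 and 0.017 m))); the robot touches nothing.
It fails at once if the white tile was moved by more than 15 mm (distance of tile_white from where it was at the start of the episode above 0.015 m).
It also fails if it takes over 58 s, if anything falls off the work surface, if the arm or the gripper's body presses on something with over 40 N, if the wrist force passes 120 N, or if a joint passes its speed limit or range.

## Working session

There is one attempt and no reset: what is moved stays moved. The work goes in short steps, Python scripts to look and compute and a tool call to move; the robot and the scene stay as the last step left them, time stands still between calls to the robot, and variables do not carry over. Pictures are saved under pics/ and viewed, and the job is handed in when it is done.

Besides the shell and the picture viewer there is one more tool, called after "Call:" by a JSON object that holds its "method" and its "body". jog_arm: Moves the arm, as the interface text tells. Its arguments: {"type":"object","properties":{"moves":{"type":"array","items":{"type":"array","items":{"type":"number"}}}},"required":["moves"]}

```bash
ls; mkdir -p pics; cat > h.py <<'E'
import numpy as np, cv2
from scipy.spatial.transform import Rotation as R
from bench import ctrl, eyes, job
def snap(name, fn):
    c=eyes.get_calibration(name); im=eyes.snapshot(name); cv2.imwrite('pics/'+fn+'.png', im[:,:,::-1]); return im,c
E
python3 - <<'E'
from h import *
print(ctrl.get_state())
for n in ['scene','top','wrist']:
    im,c=snap(n,n+'0'); np.save('pics/'+n+'0.npy',c,allow_pickle=True); print(n,c)
E
```

```text
pics
{'time': 0.0, 'q': array([ 1.14533615,  0.60010712, -0.0025224 ,  1.60010404,  0.00185349,
        0.94287232, -0.0798047 ]), 'joint_velocities': array([ 8.73353353e-04, -6.13843084e-05,  1.79350641e-03,  9.31851385e-05,
       -2.62277901e-04,  8.28551413e-04,  6.67151047e-04]), 'effort': array([-7.98074643e-05, -7.65069509e+01,  1.49666660e+00, -2.52348912e+01,
       -5.26062003e-02,  1.68044394e-02,  1.11212371e-04]), 'position': array([ 0.24756573, -0.68095048,  0.23178249]), 'tool_rot': array([ 2.03188547,  0.35957579, -2.03280551]), 'wrist_force': array([-0.21342525, -0.44202454,  0.01244903]), 'ft_torque': array([ 0.07663414, -0.06224167, -0.03616317]), 'width': 0.09274783915324582}
scene {'fx': 451.3935516233047, 'fy': 451.3935516233047, 'cx': 312.8096130981109, 'cy': 202.42685776701828, 'eye': array([1.0901276 , 0.40415612, 0.98776902]), 'orientation': array([-1.424331  , -2.3215422 ,  0.76100124])}
top {'fx': 387.97515070868735, 'fy': 387.97515070868735, 'cx': 325.1995205047438, 'cy': 199.7600293470387, 'eye': array([0.4251391 , 0.08007719, 1.17147601]), 'orientation': array([-2.21397142,  2.18634034, -0.10765644])}
wrist {'fx': 332.8719748846853, 'fy': 332.8719748846853, 'cx': 322.1265048854758, 'cy': 199.66225521878673, 'eye': array([ 0.32405371, -0.65264919,  0.38294447]), 'orientation': array([ 2.3668246 , -1.65609694, -0.24818587])}
```

View pics/scene0.png

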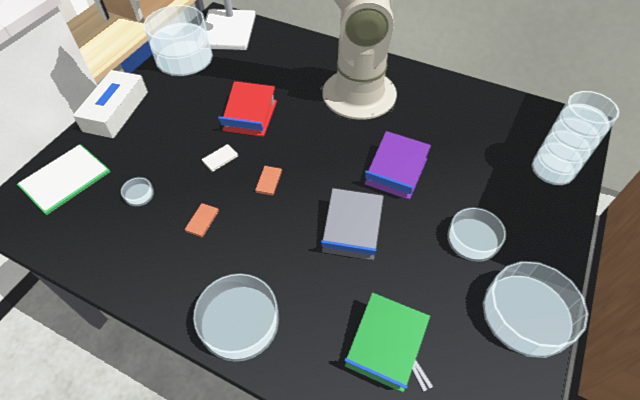

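View pics/top0.png

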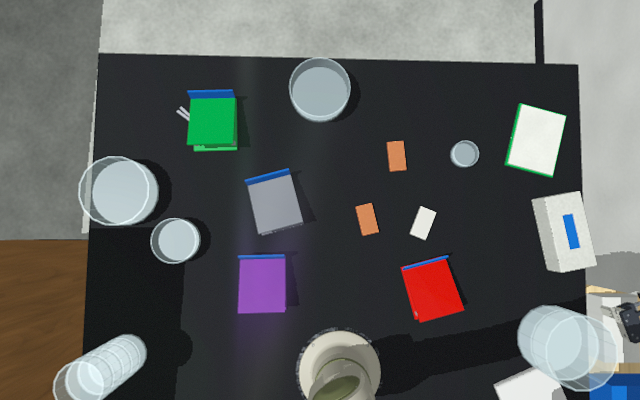

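View pics/wrist0.png

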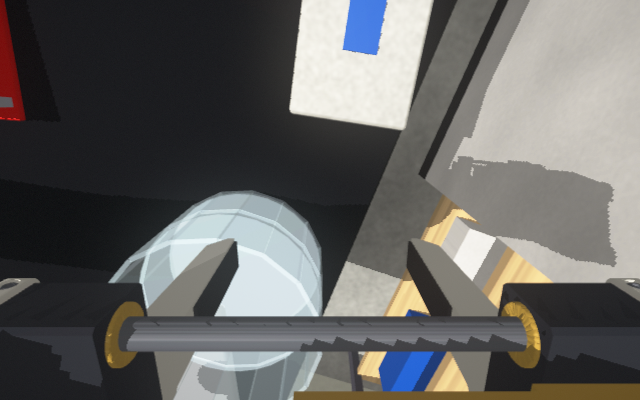

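Grey shelf: at (352,225) in the scene view and (275,203) in the top view. Terracotta tiles: scene (268,180) and (202,220), top (367,219) and (397,156). White tile: top (423,223). Next I'll measure these from both views.

```bash
cat >> h.py <<'E'
def ray(c,p):
    d=np.array([(p[0]-c['cx'])/c['fx'],(p[1]-c['cy'])/c['fy'],1.0]); d=R.from_rotvec(c['orientation']).apply(d)
    return np.array(c['eye']),d/np.linalg.norm(d)
def onz(c,p,z):
    e,d=ray(c,p); return e+d*(z-e[2])/d[2]
def onplane(c,p,p0,n):
    e,d=ray(c,p); return e+d*(np.dot(np.subtract(p0,e),n)/np.dot(d,n))
def tri(c1,p1,c2,p2):
    e1,d1=ray(c1,p1);e2,d2=ray(c2,p2)
    s=np.linalg.lstsq(np.stack([d1,-d2],1),e2-e1,rcond=None)[0]
    a=e1+s[0]*d1;b=e2+s[1]*d2
    return (a+b)/2,np.linalg.norm(a-b)
def proj(c,P):
    q=R.from_rotvec(c['orientation']).inv().apply(np.asarray(P)-c['eye']); return np.stack([q[...,0]/q[...,2]*c['fx']+c['cx'],q[...,1]/q[...,2]*c['fy']+c['cy']],-1)
def masks(im):
    hsv=cv2.cvtColor(im,cv2.COLOR_RGB2HSV); H,S,V=cv2.split(hsv)
    return dict(terra=((H>4)&(H<16)&(S>100)&(V>110)), blue=((H>100)&(H<125)&(S>150)&(V>60)), grey=((S<60)&(V>90)&(V<200)))
def quads(m,amin=100,amax=60000):
    m=m.astype(np.uint8)*255
    cs,_=cv2.findContours(m,cv2.RETR_EXTERNAL,cv2.CHAIN_APPROX_NONE); out=[]
    for k in cs:
        a=cv2.contourArea(k)
        if amin<a<amax: out.append((a,k))
    return sorted(out,key=lambda t:-t[0])
E
python3 - <<'E'
from h import *
for n in ['scene','top']:
    im=cv2.imread(f'pics/{n}0.png')[:,:,::-1].copy(); c=np.load(f'pics/{n}0.npy',allow_pickle=True).item()
    M=masks(im)
    for k in ['terra','blue','grey']:
        for a,q in quads(M[k],100,8000):
            h=cv2.convexHull(q); ap=cv2.approxPolyDP(h,0.03*cv2.arcLength(h,True),True)[:,0]
            m=q[:,0].mean(0)
            if n=='scene' and not(150<m[0]<450 and m[1]>120): continue
            if n=='top' and not(200<m[0]<450 and 120<m[1]<250):continue
            print(n,k,a,m.round(1),ap.tolist(), cv2.minAreaRect(q))
    for p in [(268,180),(202,220),(352,225),(352,248)] if n=='scene' else [(367,219),(397,156),(275,203),(268,177)]: print(im[p[1],p[0]])
    x,y=(180,130) if n=='scene' else (230,120)
    crop=im[y:y+140,x:x+230] ; cv2.imwrite(f'pics/{n}0c.png',cv2.resize(crop,None,fx=3.4,fy=3.4,interpolation=cv2.INTER_CUBIC)[:,:,::-1])
E
```

```text
scene terra 607.0 [201.5 219.5] [[203, 203], [218, 211], [200, 236], [185, 228]] ((201.52789306640625, 219.51715087890625), (20.04672622680664, 35.83516311645508), 31.607501983642578)
scene terra 488.0 [268.4 180. ] [[280, 168], [273, 194], [255, 190], [264, 166]] ((268.2783203125, 179.92080688476562), (18.902103424072266, 30.337539672851562), 19.65382194519043)
scene blue 310.0 [387.6 181.3] [[365, 170], [409, 185], [410, 192], [366, 178]] ((387.4366455078125, 181.47735595703125), (49.97959518432617, 7.870272159576416), 19.653823852539062)
scene blue 268.5 [347.8 247.1] [[321, 240], [375, 250], [374, 254], [322, 246]] ((347.6475830078125, 247.1851043701172), (54.90333938598633, 6.018985748291016), 9.162347793579102)
scene blue 256.0 [240.1 122.9] [[218, 117], [259, 122], [262, 129], [221, 124]] ((240.00001525878906, 123.0), (45.333126068115234, 7.902103424072266), 8.972626686096191)
scene blue 170.5 [375.3 373. ] [[345, 358], [406, 387]] ((375.238037109375, 373.0821228027344), (67.52778625488281, 3.5108981132507324), 24.227745056152344)
scene grey 5839.0 [236.9 316.6] [[242, 273], [
[... 427 characters left out ...]
5, 207]] ((366.61767578125, 218.97061157226562), (30.802024841308594, 17.220027923583984), 75.96376037597656)
top terra 473.5 [396.2 155.7] [[403, 141], [406, 169], [390, 171], [387, 142]] ((396.0792541503906, 155.7134246826172), (30.147809982299805, 17.22732162475586), 83.6598129272461)
top blue 247.5 [267.2 176.1] [[289, 171], [250, 184], [244, 180], [286, 168]] ((266.73236083984375, 176.3713836669922), (6.5059814453125, 45.799537658691406), 75.0685806274414)
top grey 2232.5 [275.7 206.6] [[290, 175], [301, 224], [258, 233], [247, 186]] ((274.338623046875, 205.04344177246094), (51.73472213745117, 46.98092269897461), 74.93151092529297)
[212 137  91]
[211 136  89]
[151 156 164]
[ 22  71 141]
```

View pics/scene0c.png

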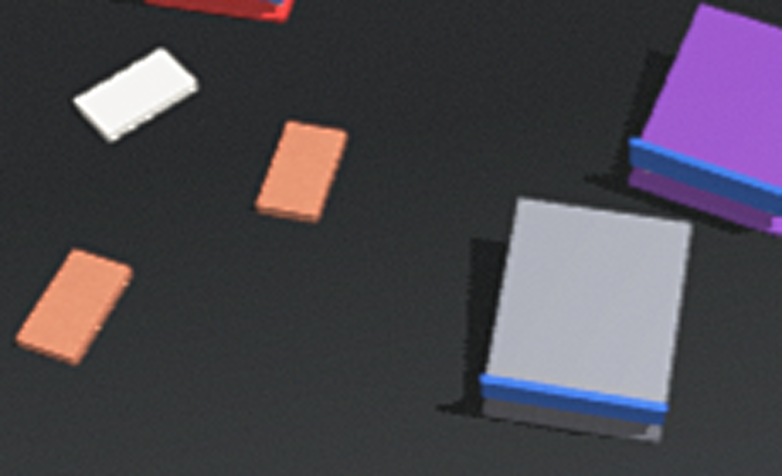

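View pics/top0c.png

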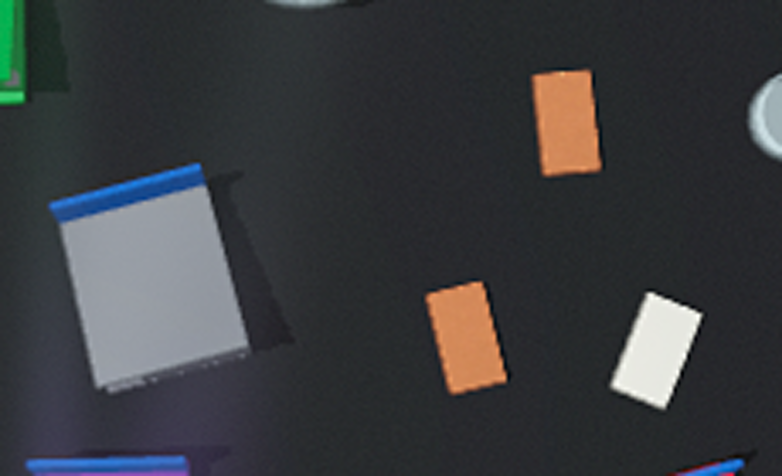

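The crops show the corners clearly. Shelf plate, scene: upper corners (332,189) and (383,196), blue strip (322,241)–(376,249). Shelf plate, top: lower corners (258,233) and (303,222). I'll triangulate these.

```bash
python3 - <<'E'
from h import *
S,T=[np.load(f'pics/{n}0.npy',allow_pickle=True).item() for n in ['scene','top']]
def cs(v,f): x,y=(180,130) if f=='s' else (230,120); return (v[0]/3.4+x-.35,v[1]/3.4+y-.35)
P={'A_far_R':((120,327+0),None)}
# shelf
for name,s,t in [('upper +y',(691,223),(97,386)),('upper -y',(518,200),(248,346)),('bs top outer +y',(667,404),(50,205)),('bs top outer -y',(482,376),(200,164))]:
    p,g=tri(S,cs(s,'s'),T,cs(t,'t')); print(name,p.round(4),'gap',g.round(4))
# tiles, top-face corners: (robot tile) scene ; top
for name,s,t in [
 ('R1',(289,121),(507,381)),('R2',(347,129),(452,394)),('R3',(320,214),(426,294)),('R4',(257,207),(482,281)),
 ('F1',(74,249),(601,170)),('F2',(132,266),(543,175)),('F3',(77,357),(532,74)),('F4',(17,339),(591,70))]:
    p,g=tri(S,cs(s,'s'),T,cs(t,'t')); print(name,p.round(4),'gap',g.round(4), onz(T,cs(t,'t'),.012).round(4), onz(S,cs(s,'s'),.012).round(4))
    
w=[(648,292),(702,314),(665,410),(611,388)]
print('white',[onz(T,cs(t,'t'),.012).round(4).tolist() for t in w])
E
```

```text
upper +y [0.4036 0.2383 0.0686] gap 0.0039
upper -y [0.4386 0.113  0.0645] gap 0.0021
bs top outer +y [0.5542 0.2814 0.0662] gap 0.004
bs top outer -y [0.5909 0.157  0.0649] gap 0.0046
R1 [ 0.4107 -0.1131  0.0095] gap 0.0041 [ 0.4117 -0.1145  0.012 ] [ 0.4117 -0.1098  0.012 ]
R2 [ 0.3988 -0.064   0.0124] gap 0.0044 [ 0.3998 -0.066   0.012 ] [ 0.3976 -0.0621  0.012 ]
R3 [ 0.4861 -0.04    0.0126] gap 0.0055 [ 0.4874 -0.0426  0.012 ] [ 0.4847 -0.0377  0.012 ]
R4 [ 0.4989 -0.091   0.0068] gap 0.0042 [ 0.4996 -0.0921  0.012 ] [ 0.5013 -0.0864  0.012 ]
F1 [ 0.6    -0.1979  0.0076] gap 0.0032 [ 0.6002 -0.1983  0.012 ] [ 0.6016 -0.1936  0.012 ]
F2 [ 0.5944 -0.1455  0.0105] gap 0.0025 [ 0.5948 -0.1463  0.012 ] [ 0.5947 -0.1435  0.012 ]
F3 [ 0.6843 -0.1343  0.0136] gap 0.0041 [ 0.6857 -0.1364  0.012 ] [ 0.6829 -0.1332  0.012 ]
F4 [ 0.6897 -0.188   0.0084] gap 0.0054 [ 0.6903 -0.1896  0.012 ] [ 0.6902 -0.1831  0.012 ]
white [[0.4918, -0.24, 0.012], [0.4728, -0.2881, 0.012], [0.3877, -0.2545, 0.012], [0.4065, -0.2066, 0.012]]
```

```bash
cat >> h.py <<'E'
def toolR(yaw,pitch=0.,flip=False):
    """yaw: heading of object's long axis x; pitch down of that axis. tool x = -obj z, tool y = +-obj y"""
    O=R.from_euler('ZY',[yaw,pitch],degrees=True).as_matrix()
    x=-O[:,2]; y=O[:,1]*(-1 if flip else 1); return np.stack([x,y,np.cross(x,y)],1)
def go(pos,Rt):
    s=ctrl.get_state(); Rc=R.from_rotvec(s['tool_rot'])
    d=Rc.inv().apply(np.array(pos)-s['position'])*1000
    w=(Rc.inv()*R.from_matrix(Rt)).as_rotvec(degrees=True)
    print('t',round(s['time'],2),'pos',s['position'].round(4),'F',s['wrist_force'].round(1),'w',round(s['width'],4))
    print('shift',d.round(1),'turn',w.round(2), 'rows',max(np.linalg.norm(d)/41.7,np.linalg.norm(w)/7.16).round(1))
E
python3 - <<'E'
from h import *
s=ctrl.get_state(); print(R.from_rotvec(s['tool_rot']).as_matrix().round(3))
for f in (0,1): go([.43,-.08,.25],toolR(14,0,f))
E
```

```text
[[-0.001  0.342 -0.94 ]
 [ 0.001 -0.94  -0.342]
 [-1.    -0.001  0.   ]]
t 0.15 pos [ 0.2476 -0.681   0.232 ] F [-0.4  0.4  0.5] w 0.0928
shift [ -17.5 -502.5 -376.8] turn [-1.7402e+02 -1.0000e-01  2.0000e-02] rows 24.3
t 0.15 pos [ 0.2476 -0.681   0.232 ] F [-0.4  0.4  0.5] w 0.0928
shift [ -17.5 -502.5 -376.8] turn [5.98 0.01 0.07] rows 15.1
```

Call:
{"method": "jog_arm", "body": {"moves": [[-17, -502, -377, 6, 0, 0, 100], [-17, -502, -377, 6, 0, 0, 100], [-17, -502, -377, 6, 0, 0, 100], [-17, -502, -377, 6, 0, 0, 100], [-17, -502, -377, 6, 0, 0, 100]]}}

```text
time: 0.57
position: [0.3085, -0.4801, 0.2381]
tool_rot: [2.092, 0.257, -2.092]
wrist_force: [1.4, -0.4, 0.6]
width: 0.093
```

```bash
python3 -c "
from h import *
go([.42,-.085,.25],toolR(14,0,True))"
```

```text
t 0.57 pos [ 0.3085 -0.4801  0.2381] F [ 1.4 -0.4  0.6] w 0.093
shift [ -11.8 -356.5 -203.6] turn [-0.03  0.01  0.02] rows 9.8
```

Call:
{"method": "jog_arm", "body": {"moves": [[-12, -356, -204, 0, 0, 0, 100], [-12, -356, -204, 0, 0, 0, 100], [-12, -356, -204, 0, 0, 0, 100], [-12, -356, -204, 0, 0, 0, 100], [-12, -356, -204, 0, 0, 0, 100]]}}

```text
time: 0.98
position: [0.3652, -0.2799, 0.2444]
tool_rot: [2.092, 0.256, -2.092]
wrist_force: [1.0, -0.0, -0.4]
width: 0.0929
```

```bash
python3 -c "
from h import *
go([.42,-.085,.25],toolR(14,0,True))"
```

```text
t 0.98 pos [ 0.3652 -0.2799  0.2444] F [ 1.  -0.  -0.4] w 0.0929
shift [  -5.6 -175.9 -100.2] turn [-0.03 -0.   -0.01] rows 4.9
```

Call:
{"method": "jog_arm", "body": {"moves": [[-6, -176, -100, 0, 0, 0, 100], [-6, -176, -100, 0, 0, 0, 100], [-6, -176, -100, 0, 0, 0, 100], [-6, -176, -100, 0, 0, 0, 100], [-6, -176, -100, 0, 0, 0, 100]]}}

```text
time: 1.4
position: [0.4199, -0.0842, 0.2506]
tool_rot: [2.092, 0.258, -2.091]
wrist_force: [1.3, -0.3, -0.1]
width: 0.0928
```

Call:
{"method": "jog_arm", "body": {"moves": [[0, 0, 0, 0, 0, 0, 100]]}}

```text
time: 1.48
position: [0.4216, -0.0804, 0.2507]
tool_rot: [2.09, 0.267, -2.085]
wrist_force: [-0.5, -0.5, 0.0]
width: 0.0932
```

```bash
python3 -c "
from h import *
im,c=snap('wrist','w1'); np.save('pics/w1.npy',c); print(ctrl.get_state()['position'],c)
h=cv2.convexHull
for a,q in quads(masks(im)['terra'],300):
    k=cv2.approxPolyDP(h(q),0.03*cv2.arcLength(h(q),True),True)[:,0]; print(a,k.tolist(),[onz(c,p,.012).round(4).tolist() for p in k])
"
```

```text
[ 0.42063715 -0.08353726  0.25052111] {'fx': 332.8719748846853, 'fy': 332.8719748846853, 'cx': 322.1265048854758, 'cy': 199.66225521878673, 'eye': array([ 0.50004493, -0.05976251,  0.40204151]), 'orientation': array([ 2.2917302 , -1.77355032, -0.26354561])}
3303.5 [[348, 107], [347, 183], [306, 184], [304, 108]] [[0.4988, -0.09, 0.012], [0.4135, -0.1129, 0.012], [0.3999, -0.0653, 0.012], [0.4853, -0.0421, 0.012]]
1308.5 [[479, 0], [470, 37], [422, 31], [428, 0]] [[0.6356, -0.1922, 0.012], [0.6006, -0.1963, 0.012], [0.5933, -0.1448, 0.012], [0.6223, -0.1411, 0.012]]
```

View pics/w1.png

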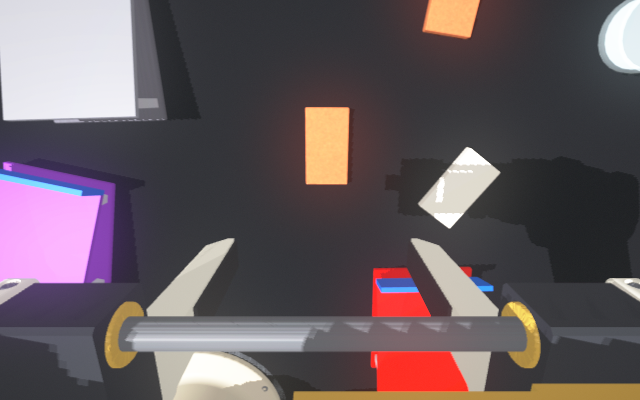

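Wrist view: the near tile is at (327,146). Cast at 12 mm height, it measures centre (0.4497,-0.078), yaw 15°. The top view agrees within about 1.5 mm, so I'll go down to it.

```bash
python3 -c "
from h import *
go([.4497,-.078,.1],toolR(15,0,True))
go([.4497,-.078,.016],toolR(15,0,True))"
```

```text
t 1.53 pos [ 0.4206 -0.0835  0.2505] F [ 0.2 -0.9 -0.2] w 0.093
shift [150.5   1.9 -29.4] turn [-0.62 -0.05  0.03] rows 3.7
t 1.53 pos [ 0.4206 -0.0835  0.2505] F [ 0.2 -0.9 -0.2] w 0.093
shift [234.5   2.  -29.3] turn [-0.62 -0.05  0.03] rows 5.7
```

Call:
{"method": "jog_arm", "body": {"moves": [[40, 2, -29, -0.6, 0, 0, 85], [80, 2, -29, -0.6, 0, 0, 85], [120, 2, -29, -0.6, 0, 0, 85], [155, 2, -29, -0.6, 0, 0, 85], [185, 2, -29, -0.6, 0, 0, 85]]}}

```text
time: 1.95
position: [0.4473, -0.0832, 0.063]
tool_rot: [2.085, 0.265, -2.088]
wrist_force: [0.9, 0.6, -0.8]
width: 0.0791
```

Call:
{"method": "jog_arm", "body": {"moves": [[0, 0, 0, 0, 0, 0, 85], [0, 0, 0, 0, 0, 0, 85]]}}

```text
time: 2.12
position: [0.447, -0.0827, 0.0644]
tool_rot: [2.082, 0.266, -2.091]
wrist_force: [-0.5, -0.5, -0.0]
width: 0.079
```

```bash
python3 -c "
from h import *
im,c=snap('wrist','w2')
go([.4497,-.078,.016],toolR(15,0,True))"
```

```text
t 2.17 pos [ 0.4479 -0.0826  0.0658] F [ 0.6 -0.3  0.4] w 0.079
shift [49.8 -4.1 -2.9] turn [-0.48  0.09 -0.  ] rows 1.2
```

View pics/w2.png

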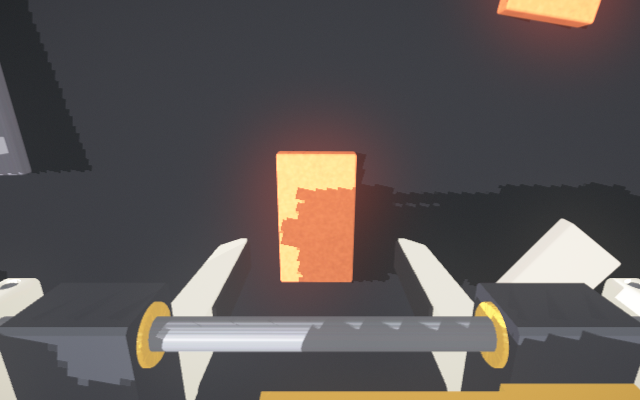

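Wrist view: the tile spans columns 277–356 and sits between the fingertips at 247 and 398, 3 mm or so left of centre. Lowering.

Call:
{"method": "jog_arm", "body": {"moves": [[25, -3, -3, -0.3, 0, 0, 85], [40, -3, -3, -0.3, 0, 0, 85], [48, -3, -3, -0.3, 0, 0, 85], [48, -3, -3, -0.3, 0, 0, 85]]}}

```text
time: 2.5
position: [0.4517, -0.0787, 0.0185]
tool_rot: [2.085, 0.27, -2.08]
wrist_force: [-0.2, -0.1, 0.3]
width: 0.0789
```

```bash
python3 -c "
from h import *
go([.4497,-.078,.016],toolR(15,0,True))"
```

```text
t 2.5 pos [ 0.4517 -0.0787  0.0185] F [-0.2 -0.1  0.3] w 0.0789
shift [ 2.5 -1.2  1.7] turn [-0.15 -0.12 -0.09] rows 0.1
```

Call:
{"method": "jog_arm", "body": {"moves": [[1, 0, 1, 0, 0, 0, 85], [1, 0, 1, 0, 0, 0, 30], [1, 0, 1, 0, 0, 0, 30], [1, 0, 1, 0, 0, 0, 30], [1, 0, 1, 0, 0, 0, 30]]}}

```text
time: 2.92
position: [0.4501, -0.0787, 0.0174]
tool_rot: [2.085, 0.271, -2.081]
wrist_force: [-1.0, -0.7, 0.1]
width: 0.0567
```

Call:
{"method": "jog_arm", "body": {"moves": [[0, 0, 0, 0, 0, 0, 30], [0, 0, 0, 0, 0, 0, 30]]}}

```text
time: 3.08
position: [0.4499, -0.0784, 0.0169]
tool_rot: [2.084, 0.272, -2.082]
wrist_force: [-0.5, 0.4, 10.2]
width: 0.0496
```

Gripped at 49.6 mm. Lifting and moving toward the shelf for a closer look.

Call:
{"method": "jog_arm", "body": {"moves": [[-15, 0, 0, 0, 0, 0, 30], [-45, 0, 0, 0, 0, 0, 30], [-85, 0, 0, 0, 0, 0, 30], [-125, 0, 0, 0, 0, 0, 30], [-165, 0, 0, 0, 0, 0, 30]]}}

```text
time: 3.5
position: [0.4486, -0.0779, 0.183]
tool_rot: [2.081, 0.274, -2.085]
wrist_force: [1.3, -0.6, -1.8]
width: 0.0496
```

```bash
python3 -c "
from h import *
go([.43,.16,.22],toolR(16,0,True))"
```

```text
t 3.5 pos [ 0.4486 -0.0779  0.183 ] F [ 1.3 -0.6 -1.8] w 0.0496
shift [ -36.8 -234.7  -43.3] turn [-1.08  0.09  0.06] rows 5.8
```

Call:
{"method": "jog_arm", "body": {"moves": [[-36, -40, -43, 1, 0, 0, 30], [-36, -80, -43, 1, 0, 0, 30], [-36, -120, -43, 1, 0, 0, 30], [-36, -140, -43, 1, 0, 0, 30], [-36, -140, -43, 1, 0, 0, 30]]}}

```text
time: 3.92
position: [0.4539, 0.0749, 0.2183]
tool_rot: [2.091, 0.267, -2.087]
wrist_force: [0.6, 0.6, -0.4]
width: 0.0501
```

```bash
python3 -c "
from h import *
im,c=snap('wrist','w3'); np.save('pics/w3.npy',c); print(c['eye'])
go([.43,.18,.22],toolR(16,0,True))"
```

```text
[0.53240682 0.0952457  0.36953187]
t 3.97 pos [0.4542 0.0716 0.2178] F [ 0.3 -0.6 -1.2] w 0.0495
shift [  -2.1 -111.    -3.3] turn [-1.73 -0.03  0.06] rows 2.7
```

View pics/w3.png

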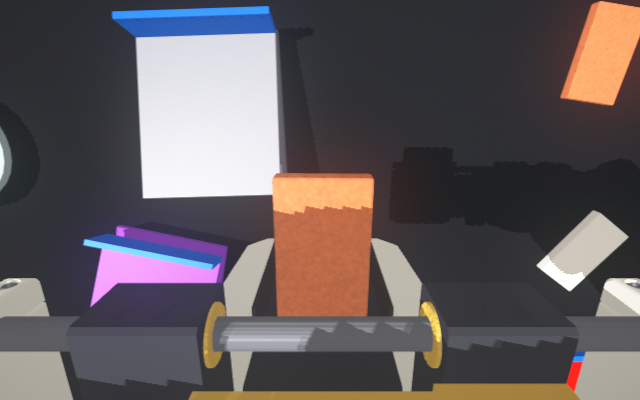

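Wrist view: shelf plate foot corners at (137,37) and (276,32), upper-left corner (143,198), tile front edge at row ~176 between columns 274 and 374. One more view farther left will give the second angle.

Call:
{"method": "jog_arm", "body": {"moves": [[-2, -40, -3, -1, 0, 0, 30], [-2, -80, -3, -1, 0, 0, 30], [-2, -111, -3, -1, 0, 0, 30], [-2, -111, -3, -1, 0, 0, 30], [-2, -111, -3, -1, 0, 0, 30]]}}

```text
time: 4.38
position: [0.4309, 0.177, 0.219]
tool_rot: [2.08, 0.275, -2.082]
wrist_force: [0.8, -1.6, -1.4]
width: 0.0495
```

```bash
python3 -c "
from h import *
im,c=snap('wrist','w4'); np.save('pics/w4.npy',c); print(c['eye']); s=ctrl.get_state(); print(s['position'],s['tool_rot']); np.save('pics/s4.npy',s)
cv2.imwrite('pics/w4c.png',cv2.resize(im[0:200,200:460],None,fx=3,fy=3,interpolation=cv2.INTER_CUBIC)[:,:,::-1])
im=cv2.imread('pics/w3.png'); cv2.imwrite('pics/w3c.png',cv2.resize(im[0:205,100:360],None,fx=2.9,fy=2.9,interpolation=cv2.INTER_CUBIC))
"
```

```text
[0.50952824 0.19879936 0.37006462]
[0.43121517 0.17554823 0.21895225] [ 2.08096989  0.27155652 -2.08349785]
```

View pics/w4.png

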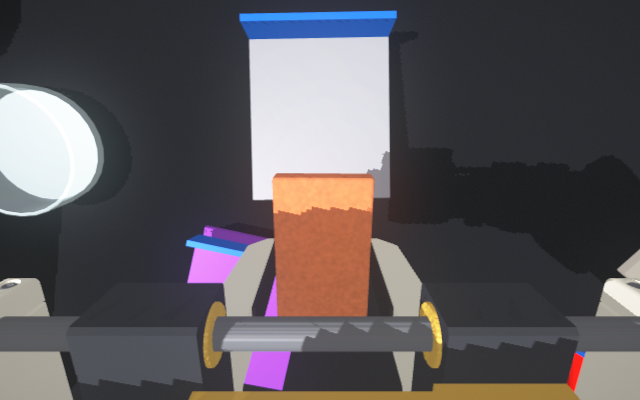

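View pics/w3c.png

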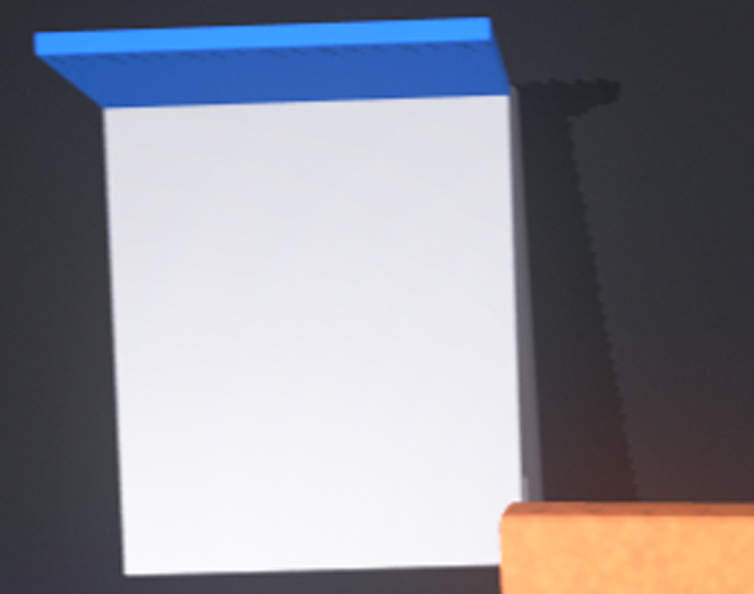

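View pics/w4c.png

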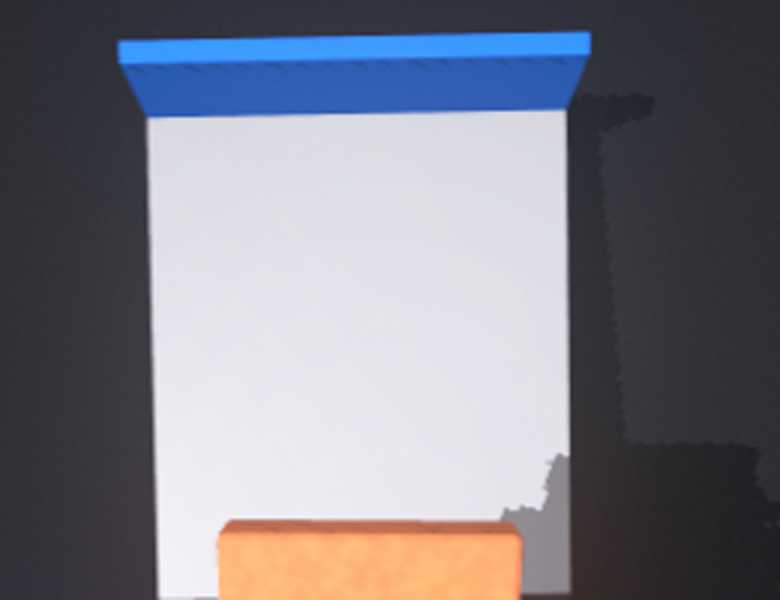

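Wrist view 2: foot corners at (249,39) and (389,36), plate otherwise clear, tile parallel to it. Triangulating these and checking the plate's slope and size.

```bash
python3 - <<'E'
from h import *
A,B,T=[np.load(f'pics/{n}.npy',allow_pickle=True).item() for n in ['w3','w4','top0']]
a=lambda v:(v[0]/2.9+100-.33,v[1]/2.9-.33); b=lambda v:(v[0]/3+200-.33,v[1]/3-.33)
t=lambda v:(v[0]/3.4+230-.35,v[1]/3.4+120-.35)
P={}
for n,p,q in [('footL',(105,107),(147,117)),('footR',(509,95),(566,109)),('upL',(124,574),(158,598)),('upR',(523,564),(571,593)),('bsL',(38,54),(121,63)),('bsR',(493,40),(589,55))]:
    P[n],g=tri(A,a(p),B,b(q)); print(n,P[n].round(4),g.round(4))
for n,q in [('upL',(97,384)),('upR',(248,344)),('footL',(60,221)),('footR',(205,183))]:
    for C,f,k in ((B,b,'B'),):
        qq={'upL':(158,598),'upR':(571,593),'footL':(147,117),'footR':(566,109)}[n]
        p,g=tri(T,t(q),C,f(qq)); print('T/w4',n,p.round(4),g.round(4))
for k in 'foot','up','bs':
    m=(P[k+'L']+P[k+'R'])/2; d=P[k+'L']-P[k+'R']; print(k,m.round(4),'width',np.linalg.norm(d).round(4),'yaw',np.degrees(np.arctan2(-d[0],d[1])).round(2))
d=(P['footL']+P['footR']-P['upL']-P['upR'])/2; print('len',np.linalg.norm(d),'yaw',np.degrees(np.arctan2(d[1],d[0])),'pitch',np.degrees(np.arcsin(-d[2]/np.linalg.norm(d))))
# tile front top corners in tool frame
s=np.load('pics/s4.npy',allow_pickle=True).item(); Rc=R.from_rotvec(s['tool_rot']); n=Rc.apply([1,0,0])
for q in [(273.5,176.5),(373,176.5)]:
    X=onplane(B,q,s['position']+n*.0049,n); print('tile',(Rc.inv().apply(X-s['position'])*1000).round(1))
E
```

```text
footL [0.5428 0.279  0.0269] 0.0
footR [0.5788 0.1531 0.0275] 0.0003
upL [0.4031 0.2387 0.0671] 0.0004
upR [0.439  0.1129 0.0677] 0.0001
bsL [0.551  0.2807 0.0608] 0.0001
bsR [0.5874 0.1554 0.0582] 0.0001
T/w4 upL [0.4061 0.2367 0.0749] 0.002
T/w4 upR [0.44   0.1125 0.0683] 0.0018
T/w4 footL [0.5414 0.2724 0.0559] 0.0028
T/w4 footR [0.5807 0.1528 0.0229] 0.0017
foot [0.5608 0.216  0.0272] width 0.1309 yaw 15.97
up [0.4211 0.1758 0.0674] width 0.1308 yaw 15.95
bs [0.5692 0.218  0.0595] width 0.1306 yaw 16.21
len 0.15085179745496416 yaw 16.0676288222029 pitch 15.45489817632677
tile [  4.9 -25.5 -45.4]
tile [  4.9  22.3 -45.6]
```

The measurements agree with the text: width 130.9 mm, length 150.9 mm, pitch 15.5°, foot height 27–28 mm against the nominal 30. I take the origin as (0.5606, 0.216, 0.029), yaw 16°. The top-view foot-corner check is off (0.056 and 0.023 high) because those near-collinear pixels are poorly read, so I'm discarding it.

```bash
cat >> h.py <<'E'
SO=np.array([.5606,.216,.029]); SR=R.from_euler('ZY',[16,15],degrees=True)
ST=toolR(16,15,True)
def sh(x,y,z): return SO+SR.apply(np.array([x,y,z])/1000)
def insh():
    s=ctrl.get_state(); print('TCP in shelf mm',(SR.inv().apply(s['position']-SO)*1000).round(1)); 
E
python3 -c "
from h import *
go(sh(-50,0,80),ST); go(sh(-50,0,26),ST);insh()"
```

```text
t 4.43 pos [0.4312 0.1755 0.219 ] F [-0.1 -0.3 -1.1] w 0.0496
shift [  99.6   -5.3 -108. ] turn [ -1.09 -14.92   0.1 ] rows 3.5
t 4.43 pos [0.4312 0.1755 0.219 ] F [-0.1 -0.3 -1.1] w 0.0496
shift [151.8  -5.1 -94.1] turn [ -1.09 -14.92   0.1 ] rows 4.3
TCP in shelf mm [-180.1   -3.2  148.4]
```

Call:
{"method": "jog_arm", "body": {"moves": [[15, -2, -38, -0.5, -6, 0, 30], [45, -4, -70, -1, -12, 0, 30], [75, -5, -100, -1, -15, 0, 30], [99, -5, -108, -1, -15, 0, 30], [99, -5, -108, -1, -15, 0, 30]]}}

```text
time: 4.85
position: [0.5358, 0.2057, 0.1141]
tool_rot: [1.767, 0.244, -2.319]
wrist_force: [0.2, -0.1, -1.4]
width: 0.0493
```

```bash
python3 -c "
from h import *
go(sh(-50,0,22),ST);insh()"
```

```text
t 4.85 pos [0.5358 0.2057 0.1141] F [ 0.2 -0.1 -1.4] w 0.0493
shift [53.3 -2.9  1.9] turn [-0.35  0.4   0.16] rows 1.3
TCP in shelf mm [-47.8  -3.1  75.3]
```

Call:
{"method": "jog_arm", "body": {"moves": [[0, -2, 2, 0, 0, 0, 30], [25, -2, 2, 0, 0, 0, 30], [40, -2, 2, 0, 0, 0, 30], [50, -2, 2, 0, 0, 0, 30], [50, -2, 2, 0, 0, 0, 30]]}}

```text
time: 5.27
position: [0.5181, 0.2056, 0.0728]
tool_rot: [1.771, 0.248, -2.312]
wrist_force: [0.1, -0.2, -0.1]
width: 0.0498
```

```bash
python3 -c "
from h import *
snap('wrist','w5');snap('scene','sc5')
go(sh(-48,0,17),ST);insh()"
```

```text
t 5.37 pos [0.5198 0.2067 0.074 ] F [-0.6  0.1 -1.2] w 0.0498
shift [15.7  2.3 -4. ] turn [-0.11 -0.07  0.15] rows 0.4
TCP in shelf mm [-52.1   2.3  32.7]
```

View pics/w5.png

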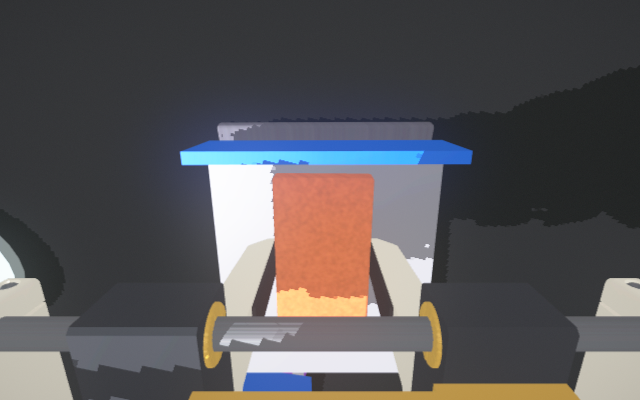

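Wrist view: the tile (columns 274–373) is centred against the backstop (183–468) and square to it. Lowering until contact.

Call:
{"method": "jog_arm", "body": {"moves": [[6, 1, -3, 0, 0, 0, 30], [10, 1, -3, 0, 0, 0, 30], [13, 1, -3, 0, 0, 0, 30], [13, 1, -3, 0, 0, 0, 30]]}}

```text
time: 5.7
position: [0.5194, 0.2059, 0.059]
tool_rot: [1.773, 0.25, -2.311]
wrist_force: [-1.2, -0.4, -1.7]
width: 0.0497
```

```bash
python3 -c "
from h import *
go(sh(-48,0,17),ST);insh()"
```

```text
t 5.7 pos [0.5194 0.2059 0.059 ] F [-1.2 -0.4 -1.7] w 0.0497
shift [ 1.   1.6 -0.7] turn [-0.09  0.    0.15] rows 0.0
TCP in shelf mm [-48.7   1.6  18. ]
```

Call:
{"method": "jog_arm", "body": {"moves": [[1, 1, 0, 0, 0, 0, 30], [2, 1, 0, 0, 0, 0, 30], [2, 1, 0, 0, 0, 0, 30]]}}

```text
time: 5.95
position: [0.5194, 0.2058, 0.0588]
tool_rot: [1.774, 0.251, -2.31]
wrist_force: [-1.0, 0.4, 14.3]
width: 0.0494
```

```bash
python3 -c "
from h import *
go(sh(-48,0,17),ST);insh()"
```

```text
t 5.95 pos [0.5194 0.2058 0.0588] F [-1.   0.4 14.3] w 0.0494
shift [ 0.8  1.6 -0.7] turn [-0.06 -0.06  0.18] rows 0.0
TCP in shelf mm [-48.7   1.6  17.8]
```

Contact, 14 N upward. Releasing gently.

Call:
{"method": "jog_arm", "body": {"moves": [[-1, 0, 0, 0, 0, 0, 65], [-1, 0, 0, 0, 0, 0, 65], [-1, 0, 0, 0, 0, 0, 65], [-10, 0, 0, 0, 0, 0, 65], [-30, 0, 0, 0, 0, 0, 65]]}}

```text
time: 6.37
position: [0.5252, 0.2062, 0.0851]
tool_rot: [1.767, 0.249, -2.314]
wrist_force: [0.6, 0.5, 0.1]
width: 0.0604
```

Call:
{"method": "jog_arm", "body": {"moves": [[-40, 0, 0, 0, 0, 0, 85], [-80, 0, 10, 0, 0, 0, 85], [-110, 0, 40, 0, 5, 0, 85], [-120, 0, 70, 0, 12, 0, 85], [-120, 0, 80, 0, 15, 0, 85]]}}

```text
time: 6.78
position: [0.4797, 0.1937, 0.2268]
tool_rot: [2.083, 0.294, -2.065]
wrist_force: [-0.8, -0.6, -1.5]
width: 0.0787
```

```bash
python3 -c "
from h import *
im,c=snap('wrist','w6'); np.save('pics/w6.npy',c)
cv2.imwrite('pics/w6c.png',cv2.resize(im[0:230,180:470],None,fx=2.6,fy=2.6,interpolation=cv2.INTER_CUBIC)[:,:,::-1])
insh(); go([.642,-.166,.2],toolR(6,0,True))"
```

```text
TCP in shelf mm [-134.4    0.3  168. ]
t 6.83 pos [0.4775 0.1925 0.2261] F [-4.7 -1.9 -1.6] w 0.0787
shift [ 26.3 390.  -59.2] turn [ 9.98 -0.44  0.07] rows 9.5
```

View pics/w6c.png

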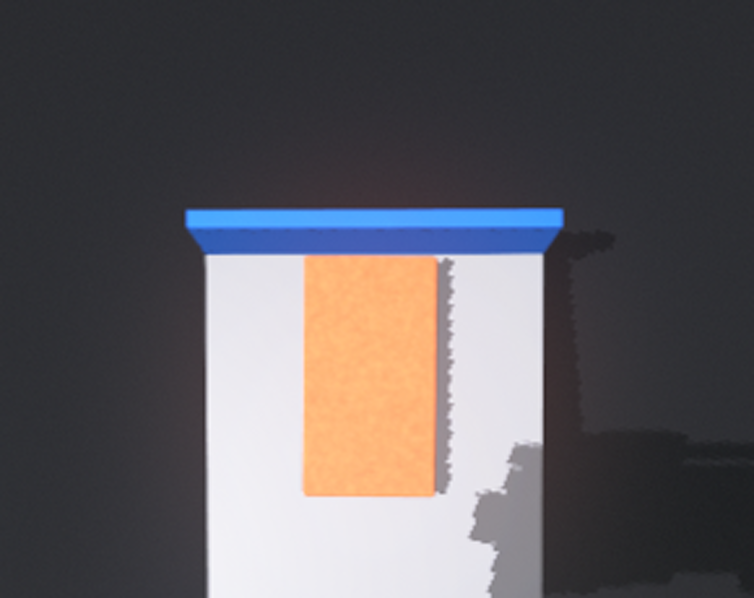

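Close-up: the tile lies at crop columns 304–435 on a plate of 206–543, so about 2 mm off centre, square, with its end close to the backstop. I'll put numbers on it, then fetch the second tile.

```bash
python3 -c "
from h import *
c=np.load('pics/w6.npy',allow_pickle=True).item()
for q,z in [((304,256),12),((435,256),12),((435,494),12),((304,494),12),((206,254),0),((543,254),0)]:
    p=(q[0]/2.6+180-.3,q[1]/2.6-.3); X=onplane(c,p,sh(0,0,z),SR.apply([0,0,1])); print(q,(SR.inv().apply(X-SO)*1000).round(1))
"
```

```text
(304, 256) [-4.3 26.3 12. ]
(435, 256) [ -4.3 -22.5  12. ]
(435, 494) [-92.8 -22.6  12. ]
(304, 494) [-92.9  26.5  12. ]
(206, 254) [-0.2 65.1  0. ]
(543, 254) [ -0.2 -65.    0. ]
```

Call:
{"method": "jog_arm", "body": {"moves": [[0, 41, -6, 2, 0, 0, 85], [0, 83, -12, 4, 0, 0, 85], [0, 124, -18, 6, 0, 0, 85], [0, 165, -24, 8, 0, 0, 85], [0, 206, -30, 10, 0, 0, 85]]}}

```text
time: 7.25
position: [0.5681, 0.0021, 0.2229]
tool_rot: [2.17, 0.112, -2.171]
wrist_force: [1.5, 0.1, -0.3]
width: 0.0792
```

```bash
python3 -c "
from h import *
go([.615,-.166,.2],toolR(6,0,True))"
```

```text
t 7.25 pos [0.5681 0.0021 0.2229] F [ 1.5  0.1 -0.3] w 0.0792
shift [ 22.5 172.  -29.7] turn [-0.21  0.03  0.12] rows 4.2
```

First tile measures x = -48.6, y = +1.9 mm, which is within limits.

Call:
{"method": "jog_arm", "body": {"moves": [[6, 41, -8, 0, 0, 0, 85], [12, 82, -16, 0, 0, 0, 85], [18, 123, -24, 0, 0, 0, 85], [22, 160, -30, 0, 0, 0, 85], [22, 172, -30, 0, 0, 0, 85]]}}

```text
time: 7.67
position: [0.6152, -0.1714, 0.1987]
tool_rot: [2.17, 0.104, -2.175]
wrist_force: [0.5, -0.5, 0.2]
width: 0.0792
```

Call:
{"method": "jog_arm", "body": {"moves": [[0, 0, 0, 0, 0, 0, 85], [0, 0, 0, 0, 0, 0, 85]]}}

```text
time: 7.83
position: [0.6147, -0.1641, 0.1998]
tool_rot: [2.169, 0.113, -2.173]
wrist_force: [-0.4, 0.8, -0.2]
width: 0.0791
```

```bash
python3 -c "
from h import *
im,c=snap('wrist','w7'); np.save('pics/w7.npy',c); s=ctrl.get_state(); print(s['position'],c['eye'])
h=cv2.convexHull
for a,q in quads(masks(im)['terra'],300):
    k=cv2.approxPolyDP(h(q),0.03*cv2.arcLength(h(q),True),True)[:,0]; P=[onz(c,p,.012) for p in k]; print(a,k.tolist(),np.round(P,4).tolist(),np.mean(P,0))
go([.642,-.165,.06],toolR(6,0,True))"
```

```text
[ 0.614771   -0.16267741  0.20007845] [ 0.69577322 -0.15585548  0.35077828]
4317.5 [[353, 107], [352, 193], [306, 195], [303, 108]] [[0.69, -0.186, 0.012], [0.6029, -0.1962, 0.012], [0.5957, -0.148, 0.012], [0.6841, -0.1373, 0.012]] [ 0.6431705  -0.16687828  0.012     ]
t 7.88 pos [ 0.6148 -0.1627  0.2001] F [-0.1  1.8 -0. ] w 0.0787
shift [140.    5.6 -27. ] turn [-0.09  0.05  0.19] rows 3.4
```

View pics/w7.png

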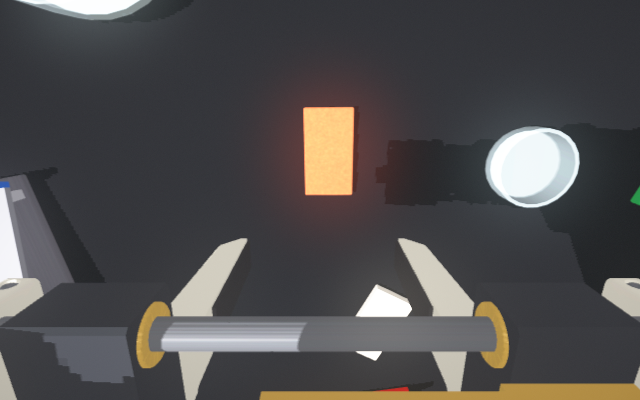

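Wrist view: the second tile is at (328,150), centre (0.643,-0.167), yaw about 6.5°. The small dish at (533,165) is clear of the gripper. Descending.

Call:
{"method": "jog_arm", "body": {"moves": [[30, 6, -27, -0.4, 0, 0, 85], [70, 6, -27, -0.4, 0, 0, 85], [105, 6, -27, -0.4, 0, 0, 85], [135, 6, -27, -0.4, 0, 0, 85], [135, 6, -27, -0.4, 0, 0, 85]]}}

```text
time: 8.3
position: [0.6392, -0.1635, 0.0599]
tool_rot: [2.156, 0.128, -2.175]
wrist_force: [-0.7, 0.0, -0.0]
width: 0.0791
```

Call:
{"method": "jog_arm", "body": {"moves": [[0, 0, 0, 0, 0, 0, 85], [0, 0, 0, 0, 0, 0, 85]]}}

```text
time: 8.47
position: [0.6434, -0.1654, 0.0668]
tool_rot: [2.167, 0.123, -2.164]
wrist_force: [0.3, 0.0, 0.6]
width: 0.0787
```

```bash
python3 -c "
from h import *
im,c=snap('wrist','w8')
go([.643,-.1668,.016],toolR(6.5,0,True))"
```

```text
t 8.52 pos [ 0.6437 -0.166   0.0674] F [ 0.4 -0.2  0.9] w 0.0789
shift [51.4  0.8  0.9] turn [-0.16 -0.15  0.09] rows 1.2
```

View pics/w8.png

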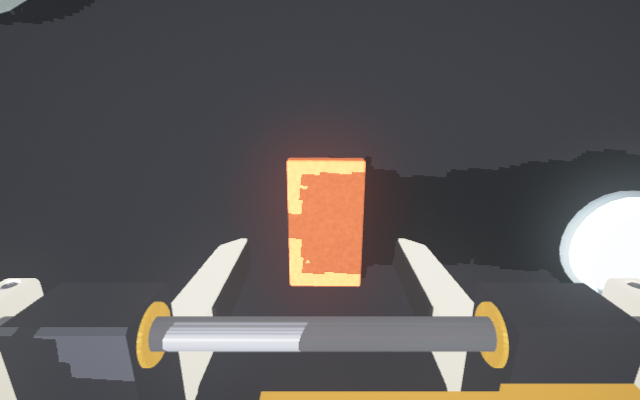

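Tile spans columns 288–365 between fingertips at 247 and 398, so it is centred within 2 mm. Down and grip.

Call:
{"method": "jog_arm", "body": {"moves": [[25, 1, 1, 0, 0, 0, 85], [40, 1, 1, 0, 0, 0, 85], [48, 1, 1, 0, 0, 0, 85], [50, 1, 1, 0, 0, 0, 85], [50, 1, 1, 0, 0, 0, 85]]}}

```text
time: 8.93
position: [0.6419, -0.1677, 0.016]
tool_rot: [2.167, 0.121, -2.165]
wrist_force: [0.2, -0.4, -0.3]
width: 0.0791
```

```bash
python3 -c "
from h import *
go([.643,-.1668,.0165],toolR(6.5,0,True))"
```

```text
t 8.93 pos [ 0.6419 -0.1677  0.016 ] F [ 0.2 -0.4 -0.3] w 0.0791
shift [-0.5 -0.8 -1.2] turn [-0.22 -0.04  0.11] rows 0.0
```

Call:
{"method": "jog_arm", "body": {"moves": [[-1, -1, -1, 0, 0, 0, 30], [-1, -1, -1, 0, 0, 0, 30], [-1, -1, -1, 0, 0, 0, 30], [-1, -1, -1, 0, 0, 0, 30], [-1, -1, -1, 0, 0, 0, 30]]}}

```text
time: 9.35
position: [0.6424, -0.1668, 0.0164]
tool_rot: [2.166, 0.121, -2.166]
wrist_force: [-0.3, -0.4, -0.1]
width: 0.0504
```

Call:
{"method": "jog_arm", "body": {"moves": [[0, 0, 0, 0, 0, 0, 30], [0, 0, 0, 0, 0, 0, 30]]}}

```text
time: 9.52
position: [0.6424, -0.1668, 0.0164]
tool_rot: [2.166, 0.121, -2.166]
wrist_force: [-0.1, 0.2, 4.4]
width: 0.0494
```

Call:
{"method": "jog_arm", "body": {"moves": [[-15, 0, 0, 0, 0, 0, 30], [-50, 0, 0, 0, 0, 0, 30], [-90, 0, 0, 0, 0, 0, 30], [-130, 0, 0, 0, 0, 0, 30], [-170, 0, 0, 0, 0, 0, 30]]}}

```text
time: 9.93
position: [0.6418, -0.1669, 0.1873]
tool_rot: [2.164, 0.122, -2.168]
wrist_force: [0.5, -1.2, -0.7]
width: 0.0496
```

```bash
python3 -c "
from h import *
go(sh(-90,0,150),toolR(16,0,True))"
```

```text
t 9.93 pos [ 0.6418 -0.1669  0.1873] F [ 0.5 -1.2 -0.7] w 0.0496
shift [  -8.7 -381.4   86.2] turn [-9.72  0.07  0.17] rows 9.4
```

Call:
{"method": "jog_arm", "body": {"moves": [[-8, -40, 9, -2, 0, 0, 30], [-9, -81, 18, -4, 0, 0, 30], [-9, -121, 27, -6, 0, 0, 30], [-9, -162, 36, -8, 0, 0, 30], [-9, -200, 45, -9.7, 0, 0, 30]]}}

```text
time: 10.35
position: [0.5746, 0.0286, 0.1956]
tool_rot: [2.072, 0.295, -2.072]
wrist_force: [1.0, 0.4, -0.2]
width: 0.0495
```

```bash
python3 -c "
from h import *
go(sh(-90,0,140),toolR(16,0,True))"
```

```text
t 10.35 pos [0.5746 0.0286 0.1956] F [ 1.   0.4 -0.2] w 0.0495
shift [   8.5 -184.    12.3] turn [ 0.08 -0.01  0.14] rows 4.4
```

Call:
{"method": "jog_arm", "body": {"moves": [[4, -41, 3, 0, -3, 0, 30], [8, -82, 6, 0, -6, 0, 30], [8, -123, 9, 0, -9, 0, 30], [8, -160, 12, 0, -12, 0, 30], [8, -184, 12, 0, -15, 0, 30]]}}

```text
time: 10.77
position: [0.5113, 0.2046, 0.1882]
tool_rot: [1.767, 0.256, -2.31]
wrist_force: [0.6, 0.1, -1.0]
width: 0.0494
```

Call:
{"method": "jog_arm", "body": {"moves": [[0, 0, 0, 0, 0, 0, 30], [0, 0, 0, 0, 0, 0, 30]]}}

```text
time: 10.93
position: [0.5132, 0.2021, 0.1872]
tool_rot: [1.77, 0.255, -2.309]
wrist_force: [0.4, -0.9, -0.6]
width: 0.0499
```

```bash
python3 -c "
from h import *
im,c=snap('wrist','w9'); np.save('pics/w9.npy',c);s=ctrl.get_state()
Rc=R.from_rotvec(s['tool_rot']); n=Rc.apply([1,0,0])
for q in [(273.5,176.5),(373,176.5)]:
    X=onplane(c,q,s['position']+n*.0044,n); print('tile',(Rc.inv().apply(X-s['position'])*1000).round(1))
go(sh(-50,1,45),ST);insh()"
```

```text
tile [  4.4 -25.7 -46. ]
tile [  4.4  21.9 -46.2]
t 10.98 pos [0.5135 0.2003 0.1873] F [ 0.4  0.1 -0.1] w 0.0492
shift [ 95.   -2.9 -39. ] turn [0.05 0.03 0.1 ] rows 2.5
TCP in shelf mm [-88.9  -2.1 140. ]
```

View pics/w9.png

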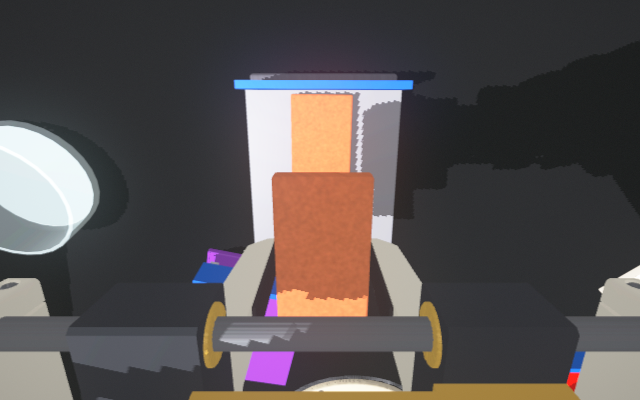

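Wrist view: the first tile lies at (322,132) against the backstop (columns 235–412). The held tile (273–373) is aligned with it. Moving down in stages.

Call:
{"method": "jog_arm", "body": {"moves": [[10, -2, -38, 0, 0, 0, 30], [45, -3, -39, 0, 0, 0, 30], [75, -3, -39, 0, 0, 0, 30], [92, -3, -39, 0, 0, 0, 30], [92, -3, -39, 0, 0, 0, 30]]}}

```text
time: 11.4
position: [0.5238, 0.204, 0.0858]
tool_rot: [1.765, 0.247, -2.315]
wrist_force: [0.0, -1.4, -0.5]
width: 0.0497
```

Call:
{"method": "jog_arm", "body": {"moves": [[0, 0, 0, 0, 0, 0, 30], [0, 0, 0, 0, 0, 0, 30]]}}

```text
time: 11.57
position: [0.5272, 0.2067, 0.0901]
tool_rot: [1.775, 0.25, -2.309]
wrist_force: [-0.7, 0.4, -0.5]
width: 0.05
```

```bash
python3 -c "
from h import *
im,c=snap('wrist','w10'); snap('scene','sc10')
go(sh(-49,1,30),ST);insh()"
```

```text
t 11.67 pos [0.5273 0.2073 0.0904] F [ 0.5  0.2 -0.7] w 0.0495
shift [20.4 -0.1 -0.1] turn [-0.04 -0.16  0.15] rows 0.5
TCP in shelf mm [-49.2   0.8  50.4]
```

View pics/w10.png

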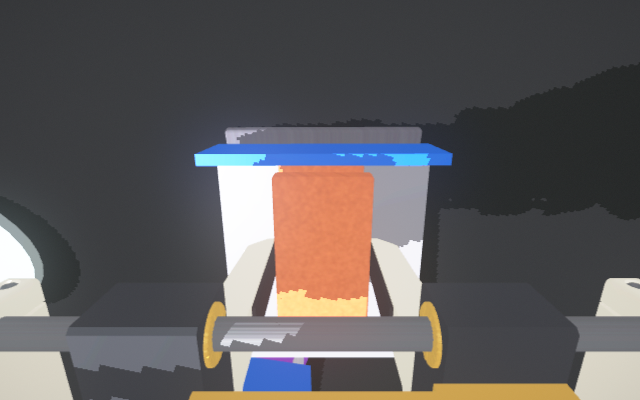

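The held tile sits straight above the first, clear of the backstop (rows 146–164). Lowering to contact.

Call:
{"method": "jog_arm", "body": {"moves": [[10, 0, 0, 0, 0, 0, 30], [15, 0, 0, 0, 0, 0, 30], [18, 0, 0, 0, 0, 0, 30], [18, 0, 0, 0, 0, 0, 30]]}}

```text
time: 12.0
position: [0.5209, 0.2059, 0.0708]
tool_rot: [1.77, 0.251, -2.311]
wrist_force: [-0.2, -0.3, -0.2]
width: 0.05
```

```bash
python3 -c "
from h import *
go(sh(-49,1,29.5),ST);insh()"
```

```text
t 12.0 pos [0.5209 0.2059 0.0708] F [-0.2 -0.3 -0.2] w 0.05
shift [ 0.3  0.2 -1.4] turn [0.02 0.08 0.12] rows 0.0
TCP in shelf mm [-50.4   1.2  29.8]
```

Call:
{"method": "jog_arm", "body": {"moves": [[1, 0, -1, 0, 0, 0, 30], [2, 0, -1, 0, 0, 0, 30], [2, 0, -1, 0, 0, 0, 30]]}}

```text
time: 12.25
position: [0.5222, 0.2064, 0.0699]
tool_rot: [1.772, 0.251, -2.309]
wrist_force: [-0.5, -0.6, 4.4]
width: 0.0494
```

```bash
python3 -c "
from h import *
go(sh(-49,1,29.5),ST);insh()"
```

```text
t 12.25 pos [0.5222 0.2064 0.0699] F [-0.5 -0.6  4.4] w 0.0494
shift [-0.2  0.3  0.2] turn [ 0.01 -0.02  0.12] rows 0.0
TCP in shelf mm [-48.8   1.3  29.3]
```

Contact at 29.3 mm, as expected. Releasing.

Call:
{"method": "jog_arm", "body": {"moves": [[0, 0, 0, 0, 0, 0, 65], [0, 0, 0, 0, 0, 0, 65], [0, 0, 0, 0, 0, 0, 65], [-10, 0, 0, 0, 0, 0, 65], [-30, 0, 0, 0, 0, 0, 65]]}}

```text
time: 12.67
position: [0.5282, 0.2077, 0.0974]
tool_rot: [1.767, 0.25, -2.313]
wrist_force: [-0.4, 0.0, -0.3]
width: 0.0605
```

Call:
{"method": "jog_arm", "body": {"moves": [[-40, 0, 0, 0, 0, 0, 85], [-80, 0, 10, 0, 0, 0, 85], [-110, 0, 40, 0, 5, 0, 85], [-120, 0, 70, 0, 12, 0, 85], [-120, 0, 80, 0, 15, 0, 85]]}}

```text
time: 13.08
position: [0.4826, 0.1952, 0.2392]
tool_rot: [2.083, 0.296, -2.063]
wrist_force: [-1.7, 0.1, -0.2]
width: 0.079
```

Call:
{"method": "jog_arm", "body": {"moves": [[0, 0, 0, 0, 0, 0, 85], [0, 0, 0, 0, 0, 0, 85]]}}

```text
time: 13.25
position: [0.4847, 0.195, 0.2367]
tool_rot: [2.074, 0.293, -2.071]
wrist_force: [0.5, -0.2, -0.2]
width: 0.0788
```

```bash
python3 -c "
from h import *
im,c=snap('wrist','w11'); np.save('pics/w11.npy',c); insh()
im2,c2=snap('scene','sc11'); im3,c3=snap('top','t11')
cv2.imwrite('pics/w11c.png',cv2.resize(im[0:230,180:470],None,fx=2.6,fy=2.6,interpolation=cv2.INTER_CUBIC)[:,:,::-1])
cv2.imwrite('pics/sc11c.png',cv2.resize(im2[130:270,180:410],None,fx=3.4,fy=3.4,interpolation=cv2.INTER_CUBIC)[:,:,::-1])"
```

```text
TCP in shelf mm [-128.6    0.8  179.8]
```

View pics/w11c.png

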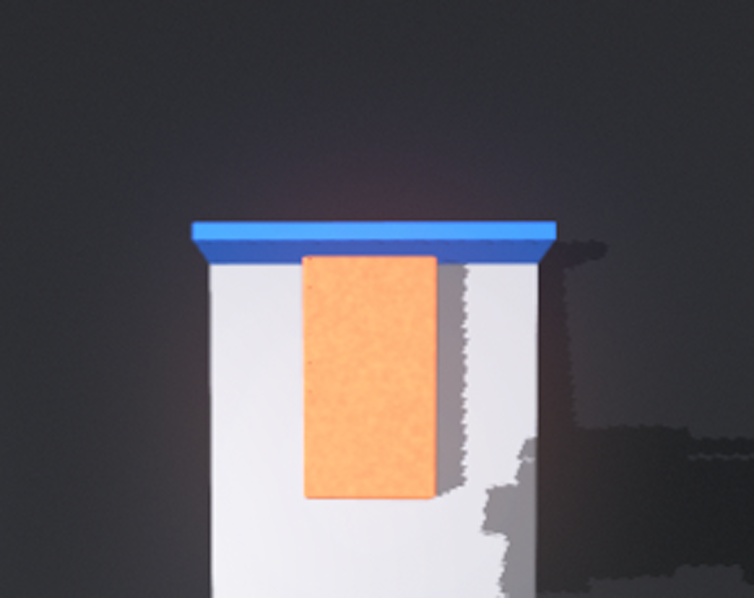

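View pics/sc11c.png

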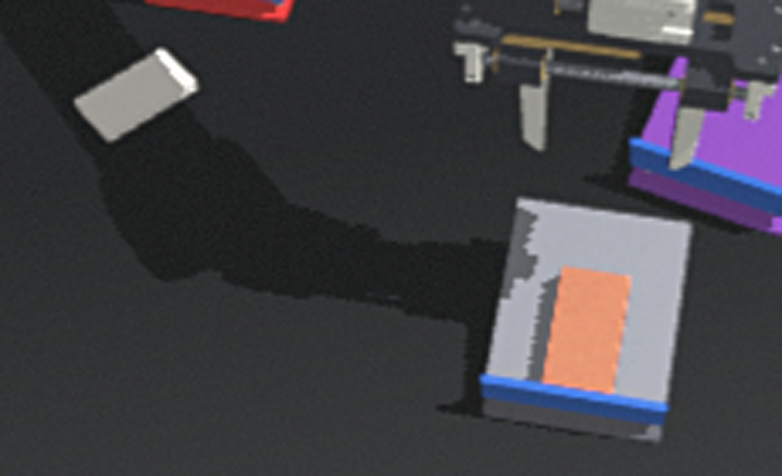

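Stack seen: the top tile is square at crop (303–436, 256–497). The white tile is unmoved: its scene corners are at the same crop pixels, (74,100), (163,48), (198,86) and (111,141). Checking the numbers.

```bash
python3 -c "
from h import *
c=np.load('pics/w11.npy',allow_pickle=True).item()
for q,z in [((303,256),24),((436,256),24),((435,496.5),24),((304.5,496.5),24),((210,263),0),((538,263),0)]:
    p=(q[0]/2.6+180-.3,q[1]/2.6-.3); X=onplane(c,p,sh(0,0,z+.9),SR.apply([0,0,1])); print(q,(SR.inv().apply(X-SO)*1000).round(1))
# scene: back top corners of the stack, cross-checking height
S=np.load('pics/scene0.npy',allow_pickle=True).item()
for w,s in [((303+1.5,496.5),(631,275)),((435,496.5),(563,266))]:
    X,g=tri(c,(w[0]/2.6+180-.3,w[1]/2.6-.3),S,(s[0]/3.4+180-.35,s[1]/3.4+130-.35)); print('tri',(SR.inv().apply(X-SO)*1000).round(1),g.round(4))
"
```

```text
(303, 256) [-3.7 26.3 24.9]
(436, 256) [ -3.6 -22.8  24.9]
(435, 496.5) [-92.4 -22.7  24.9]
(304.5, 496.5) [-92.4  25.9  24.9]
(210, 263) [ 0.  65.1  0.9]
(538, 263) [  0.1 -65.    0.9]
tri [-92.7  27.3  25.8] 0.0029
tri [-92.3 -21.7  25.2] 0.0019
```

Top tile centre is x ≈ -48.0 and y ≈ +1.7 mm, with its upper face about 25 mm above the plate, which fits two 12 mm tiles. The gripper is clear and open, so I'm handing in.

```bash
python3 -c "
from h import *
s=ctrl.get_state(); print(s['time'],s['wrist_force'],s['width']); print(job.job_done())"
```

```text
13.4 [-0.21183267 -0.08019392 -0.40305895] 0.0787459663700102
the job is handed in; nothing more can be done
None
```

Both terracotta tiles are stacked flat on the grey shelf by the blue backstop, and I handed the job in at 13.4 s. I gripped each tile across its 50 mm width, tilted it to the 15° slope, lowered it to contact (14 N for the first, 4 N for the second) and released it.

**Tile positions (shelf frame, last look):**

| Tile | x centre | y centre | Distance from backstop |
|---|---|---|---|
| Bottom (measured before the second went on) | -48.6 mm | +1.9 mm | about 4 mm |
| Top | -48.0 mm | +1.7 mm | about 3 mm |

- **Gap:** Neither tile measured as touching the backstop. Both are inside the 10 mm allowed, so I did not push them in further.
- **Squareness and height:** Both looked square to the shelf. The top face triangulated at 25–26 mm above the plate, which fits two 12 mm tiles.
- **White tile:** In the scene picture its corners were at the same pixels as at the start.
- **Robot:** The gripper was open and clear of everything, with near-zero force.

**Checks that disagreed:**
- **Foot corners:** Triangulating the shelf's foot corners with the top camera gave inconsistent heights (56 and 23 mm), so I discarded it. I used the two wrist views instead, which matched the given sizes.
- **Shelf height:** The wrist views put the shelf foot at about 27 mm and I worked with 29 mm. Touchdown pointed to 30 mm, as the text says.
- **Scene against top camera:** The two differed by up to about 6 mm sideways.

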